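Stroke the touch dimmer from dim to bright

TASK

Fade the mirror light up on the curved touch dimmer: with the fingertips, touch the blue end pad first, then glide along the bend over every pad to the yellow end without lifting off, and finish holding the fingertips lightly on the yellow pad alone (the program ends still touching it, which keeps the setting). Press gently, and leave everything else on the shelf where it stands; nothing is picked up.

Things in the scene. Friction and masses are not known exactly. Their poses are not given: they have to be found in the camera images.
- dimmer: curved black touch dimmer fixed to the shelf at any angle: bar 40 mm wide, 240 mm long, bent to a 240 mm radius, 12 mm high. Five pads along it, 40 mm apart, tops level, 22 mm above the shelf (the shelf's top is 15 mm above the work surface). Origin: on the shelf under the middle pad; z up, y along the row to the yellow end, +x the outside of the bend.
- pad1: BLUE end pad, the dim end, where the stroke starts. Sprung pad, 24 mm across the row, 38 mm along it; middle 26 mm flat, both ends slope down 4 mm over 6 mm for gliding. Origin: centre of its top; z up, y along the row. Sinks up to 7 mm (0.6 N to start, 0.25 N more per mm, then rigid) and springs back. Glide with fingertips 1 to 3 mm below the untouched tops.
- pad2: dark grey second pad. Sprung pad, 24 mm across the row, 38 mm along it; middle 26 mm flat, both ends slope down 4 mm over 6 mm for gliding. Origin: centre of its top; z up, y along the row. Sinks up to 7 mm (0.6 N to start, 0.25 N more per mm, then rigid) and springs back. Glide with fingertips 1 to 3 mm below the untouched tops.
- pad3: light grey middle pad. Sprung pad, 24 mm across the row, 38 mm along it; middle 26 mm flat, both ends slope down 4 mm over 6 mm for gliding. Origin: centre of its top; z up, y along the row. Sinks up to 7 mm (0.6 N to start, 0.25 N more per mm, then rigid) and springs back. Glide with fingertips 1 to 3 mm below the untouched tops.
- pad4: white fourth pad. Sprung pad, 24 mm across the row, 38 mm along it; middle 26 mm flat, both ends slope down 4 mm over 6 mm for gliding. Origin: centre of its top; z up, y along the row. Sinks up to 7 mm (0.6 N to start, 0.25 N more per mm, then rigid) and springs back. Glide with fingertips 1 to 3 mm below the untouched tops.
- pad5: YELLOW end pad, the bright end, where the stroke finishes. Sprung pad, 24 mm across the row, 38 mm along it; middle 26 mm flat, both ends slope down 4 mm over 6 mm for gliding. Origin: centre of its top; z up, y along the row. Sinks up to 7 mm (0.6 N to start, 0.25 N more per mm, then rigid) and springs back. Glide with fingertips 1 to 3 mm below the untouched tops.
- bottle: cobalt blue glass bottle, 68 mm diameter, 158 mm tall. Loose; bystander, to be left alone. Origin: centre of its underside.
- mug: stainless steel shaving mug with a side handle, 76 mm diameter, 85 mm tall. Loose; bystander, to be left alone. Origin: centre of its underside.
- tumbler: green glass tumbler, 68 mm diameter, 95 mm tall. Loose; bystander, to be left alone. Origin: centre of its underside.
- brush: shaving brush standing upright, wooden handle, 42 mm diameter, 109 mm tall. Loose; bystander, to be left alone. Origin: centre of its underside.
- comb: tortoiseshell-brown plastic comb lying flat near the dimmer, 150 mm long (its y axis), 30 mm wide, 5 mm thick. Loose; bystander, to be left alone. Origin: centre of its underside.
- tin: small amber jar with a metal lid, near the dimmer on its other side, 48 mm diameter, 36 mm tall. Loose; bystander, to be left alone. Origin: centre of its underside.
- soapdish: white dish with a bar of soap, 85 x 120 mm, 34 mm tall. Loose; bystander, to be left alone. Origin: centre of its underside.
- flap_edge (a point): top corner of the free edge of the hinged flap mirror (165 mm wide, 180 mm tall) in a chrome frame at the right of the shelf; it stands open at some angle, about 210 mm above the shelf at its top. Bystander, to be left alone.

How it is judged:
By the outcome, as a careful person would: the job done as asked, in the order asked, and still so for the second after the job is handed in, while the arm keeps its last pose, push and grip.
It also fails if it takes over 40 s, if anything falls off the work surface, if the arm or the gripper's body presses on something with over 40 N, if the wrist force passes 120 N, or if a joint passes its speed limit or range.

ROBOT

A 6-joint arm with a two-finger parallel gripper is mounted at the origin on the work surface. World frame = base frame: x ahead of the robot, y to its left, z up, the work surface at z = 0. Lengths are in m, angles in rad, forces in N, time in s.
With the tool pointing down it reaches from about 0.25 to 0.775 m from the base axis. Payload 4 kg.
Tool frame: the origin (TCP) lies midway between the tips of the shut fingers; the grasp point (between the pads) lies 19 mm behind it; z points along the fingers, x is the direction in which the jaws open and shut, and the axes are right-handed (so a half turn about z gives the same grasp; the last joint's range is limited). The gripper opens to 94 mm and grips with 3 to 60 N. Pads are 16 mm wide; open, the fingers measure 119 mm over their backs; the gripper's body (75 mm by 177 mm) begins 78 mm behind the grasp point.
Start: joints at [-1.448, 0.087, 1.371, -0, 1.684, -0.103], TCP at [0.123, -0.536, 0.167] pointing down, gripper open.
Joint ranges: [-3.1, 3.1], [-0.76, 2.03], [0.27, 2.55], [-1.08, 4.22], [0.17, 2.65], [-2.57, 2.57]. Speed limits (rad/s): [2.79, 2.79, 3.14, 3.14, 3.14, 3.14].

INTERFACE

Orientations are given as a unit quaternion [w, x, y, z].
In Python, from rig import read_state, read_camera, close_job gives the robot as it stands.
- The arm moves only by the tool apply_moves, never from a script. Its arguments are lists of equal length, an entry for each row: "hand": the closure, from -1 (fully open) to 1 (shut), so that 0 is half open; "offset": the shift along the tool's x, y, z in units of 0.5 m (1.0 is 0.5 m), a list of three; "yaw": the turn about the tool's z in units of pi/2 rad (1.0 is pi/2 rad). In form: {"hand": [hand, ...], "offset": [[tx, ty, tz], ...], "yaw": [yaw, ...]}. A call has exactly 8 rows; each row is the pose to reach, as a shift and turn from the pose commanded when the call began, along the tool's axes at that moment; what a row does not reach only later rows make up. A row lasts 1/10 s, in which the tool goes at most 50 mm and 8.59 degrees, less where a joint would pass 70% of its speed; a pose out of reach is approached as far as the arm can. A call with a number of a shift or a turn outside -1 to 1 is refused whole. A call with a gripper value outside its range is refused whole. The fingers move at their own pace and stop on an object; "grip_force" is the grip in N (left out, the last holds). Time passes only in rows, so rows that repeat a pose let the fingers close, or fill a call up. It gives the time, the measured TCP pose, the force and the opening at its end, in the units of the state.
- read_state(): the state, without advancing time (a new reading comes with each control period).
- read_camera(name): name is "scene" or "top" or "wrist"; returns a dict with "img" (400x640x3 uint8, blue, green, red), "vfov" (degrees; the focal length in pixels is half the picture's height over the tangent of half this angle, whatever the lens; pixels are square), "cx", "cy" (the principal point, pixels), "R" (3x3) and "t" (3): a world point X has camera coordinates R X + t. Camera axes: x right, y down, z forward; pixel columns grow to the right and rows downward; lengths in m; the calibration is good to about 2 mm. A picture is of the moment at which its call begins. There is no depth.
- close_job(): hands the job in, once; it reports no verdict.
The state is a dict: "time": time; "joint_positions": joint angles; "dq": joint speeds; "tau": joint torques, N m; "tcp_pos": TCP position; "tool_rot": TCP orientation; "contact_force": force on the tool from outside, world axes, zero at the start; "ft_torque": the same for the moment, N m; "gripper_width": finger opening in m.
Only numpy, scipy, OpenCV 4.12 (cv2) and the standard library are available. Lean on these libraries where they do the work, as an engineer would, in place of code of your own. Each camera call takes 0.05 s, during which the arm holds its last target. There are 200 camera calls.

## Working session

There is one attempt and no reset: what is moved stays moved. The work goes in short steps, Python scripts to look and compute and a tool call to move; the robot and the scene stay as the last step left them, time stands still between calls to the robot, and variables do not carry over. Pictures are saved under pics/ and viewed, about 8 in all and at most 12, crops included, and the job is handed in when it is done.

Besides the shell and the picture viewer there is one more tool, called after "Emit:" in YAML: its name, and indented under it one key for each argument. apply_moves: Moves the arm, as the interface text tells. Shifts and turns lie within -1 to 1; 1 stands for 0.5 m of shift or pi/2 rad of turn. Its arguments: {"type":"object","properties":{"hand":{"type":"array","items":{"type":"number"}},"offset":{"type":"array","items":{"type":"array","items":{"type":"number"}}},"yaw":{"type":"array","items":{"type":"number"}},"grip_force":{"type":"number"}},"required":["hand","offset","yaw"]}

```bash
mkdir -p pics
cat > h.py <<'E'
import numpy as np, cv2, pickle
from rig import *
def snap(n,tag):
    c=read_camera(n); cv2.imwrite(f'pics/{tag}.png',c['img']); pickle.dump(c,open(f'pics/{tag}.pkl','wb')); return c
def load(tag): return pickle.load(open(f'pics/{tag}.pkl','rb'))
def ray(c,u,v,z):
    f=c['img'].shape[0]/2/np.tan(np.radians(c['vfov'])/2)
    R=np.array(c['R']);t=np.array(c['t']); o=-R.T@t
    d=R.T@np.array([(u-c['cx'])/f,(v-c['cy'])/f,1]); return o+d*(z-o[2])/d[2]
def proj(c,X):
    f=c['img'].shape[0]/2/np.tan(np.radians(c['vfov'])/2)
    p=np.array(c['R'])@X+c['t']; return p[:2]/p[2]*f+[c['cx'],c['cy']]
E
python3 - <<'E'
from h import *
for n in ['top','scene','wrist']:
    c=snap(n,n+'0'); print(n,c['vfov'],-np.array(c['R']).T@c['t'])
cv2.imwrite('pics/a.png',np.vstack([cv2.resize(load('top0')['img'],None,fx=1,fy=1)]))
s=read_state();print(s['tcp_pos'],s['tool_rot'],s['contact_force'],s['gripper_width'],s['time'])
E
```

```text
top 45.77070724096488 [0.54501509 0.04438311 1.45969991]
scene 55.53069096833659 [0.99688593 0.65827972 0.68847286]
wrist 67.78900407869246 [ 0.19944545 -0.51890522  0.38272218]
[ 0.12308001 -0.53556965  0.16589246] [-5.84857124e-04  7.82277969e-01 -6.22928958e-01 -5.91091447e-04] [-0.35930707  0.07333038 -0.54518445] 0.0939103538104893 0.15
```

View pics/top0.png

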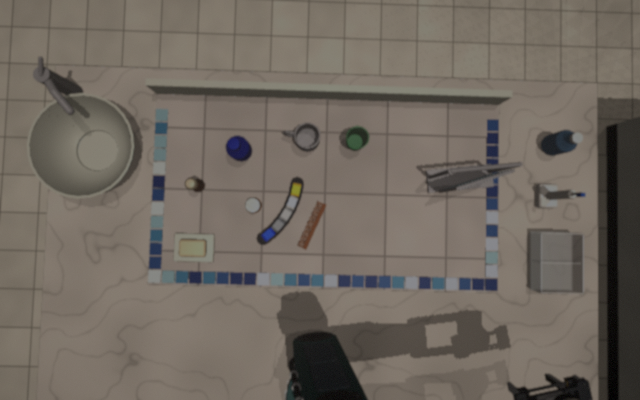

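View pics/scene0.png

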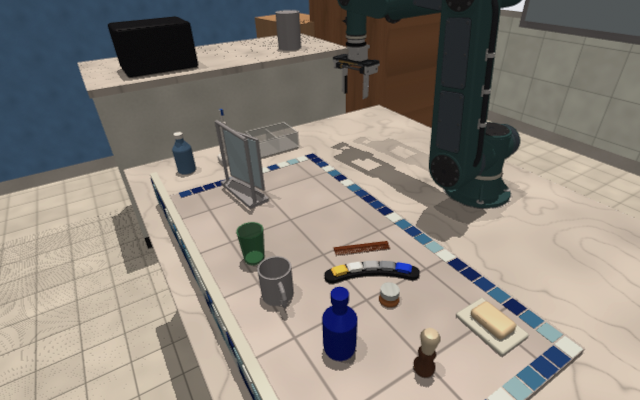

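The top view shows the dimmer running from blue (266,236) to yellow (296,187), with the jar at (253,205), the comb at (312,225) and the mug at (305,137). The scene view shows the same layout: yellow at (339,270), blue at (404,268).

Run:
```python
from h import *
c=load('top0')
for n,u,v,z in [('blue',266,236,.037),('yel',296,187,.037),('mid',285,215,.037),('tin',253,205,.05),('comb',312,225,.02),('mug',305,137,.1),('bottle',238,148,.1),('tumb',355,139,.1),('brush',194,184,.1)]:
    print(n,ray(c,u,v,z).round(3), [k.round(0).tolist() for k in [proj(load('scene0'),ray(c,u,v,z))]])
s=read_state()
from scipy.spatial.transform import Rotation as Ro
q=s['tool_rot'];R=Ro.from_quat([q[1],q[2],q[3],q[0]]).as_matrix();print(R.round(3))
w=load('wrist0');print(np.array(w['R']).round(2))
print('blue->tool',R.T@(ray(c,266,236,.037)-s['tcp_pos']))
```

```text
blue [0.475 0.176 0.037] [[406.0, 267.0]]
yel [0.624 0.091 0.037] [[336.0, 270.0]]
mid [0.539 0.121 0.037] [[371.0, 264.0]]
tin [0.566 0.216 0.05 ] [[388.0, 288.0]]
comb [0.511 0.039 0.02 ] [[361.0, 247.0]]
mug [0.766 0.067 0.1  ] [[277.0, 267.0]]
bottle [0.728 0.258 0.1  ] [[339.0, 318.0]]
tumb [ 0.764 -0.078  0.1  ] [[252.0, 233.0]]
brush [0.621 0.38  0.1  ] [[426.0, 337.0]]
[[ 0.224 -0.975 -0.   ]
 [-0.975 -0.224  0.002]
 [-0.002 -0.    -1.   ]]
[[ 0.22 -0.97 -0.  ]
 [-0.94 -0.22  0.27]
 [-0.26 -0.06 -0.96]]
blue->tool [-0.61414257 -0.50241937  0.12999783]
```

Emit:
apply_moves:
  hand: [1,1,1,1,1,1,1,1]
  offset:
    - [-0.02,-0.03,-0.06]
    - [-0.07,-0.09,-0.12]
    - [-0.12,-0.15,-0.17]
    - [-0.17,-0.21,-0.17]
    - [-0.22,-0.27,-0.17]
    - [-0.27,-0.33,-0.17]
    - [-0.32,-0.39,-0.17]
    - [-0.37,-0.45,-0.17]
  yaw: [-0.08,-0.16,-0.24,-0.32,-0.4,-0.48,-0.56,-0.64]
  grip_force: 10

```text
time: 0.95
tcp_pos: [0.3016, -0.3039, 0.2516]
tool_rot: [-0.0, 0.986, -0.167, 0.0]
contact_force: [1.1, -0.2, 0.1]
gripper_width: 0.0335
```

```bash
cat > rel.py <<'E'
import sys; from h import *
from scipy.spatial.transform import Rotation as Ro
# rel.py x y z yawdeg(tool y heading): units of move from the current measured pose
s=read_state();q=s['tool_rot'];R=Ro.from_quat([q[1],q[2],q[3],q[0]]).as_matrix()
p=np.array(s['tcp_pos']);g=np.array([float(a) for a in sys.argv[1:4]])
h=np.degrees(np.arctan2(R[1,1],R[0,1]))
print('pos',p.round(4),'heading',h.round(2),'F',np.round(s['contact_force'],2),'w',s['gripper_width'],'t',s['time'],'q',np.round(s['joint_positions'],2))
print('offset',(R.T@(g-p)/.5).round(4),'yaw',round(-((float(sys.argv[4])-h+180)%360-180)/90,4))
E
python3 rel.py .508 -.04 .25 -30
```

```text
pos [ 0.3016 -0.3039  0.2516] heading -109.19 F [ 1.11 -0.18  0.07] w 0.033498787060048385 t 0.95 q [-0.92 -0.19  1.47  0.    1.86 -0.59]
offset [ 0.2164 -0.6341  0.0032] yaw -0.8798
```

Emit:
apply_moves:
  hand: [1,1,1,1,1,1,1,1]
  offset:
    - [0.03,-0.08,0]
    - [0.06,-0.16,0]
    - [0.085,-0.24,0]
    - [0.11,-0.32,0]
    - [0.14,-0.4,0]
    - [0.165,-0.48,0]
    - [0.19,-0.56,0]
    - [0.21,-0.62,0]
  yaw: [-0.08,-0.17,-0.26,-0.35,-0.44,-0.53,-0.62,-0.71]

```text
time: 1.75
tcp_pos: [0.5041, -0.0458, 0.2512]
tool_rot: [-0.0, 0.924, 0.382, -0.0]
contact_force: [-0.3, -0.5, -0.4]
gripper_width: 0.0001
```

```bash
python3 rel.py .58 .13 .22 -30; python3 -c "
from h import *
snap('wrist','w1')"
```

```text
pos [ 0.5041 -0.0458  0.2512] heading -45.13 F [-0.31 -0.54 -0.36] w 8.006135588206061e-05 t 1.75 q [-0.2  -0.01  1.31  0.    1.85 -0.99]
offset [ 0.3556 -0.142   0.0625] yaw -0.1681
```

View pics/w1.png

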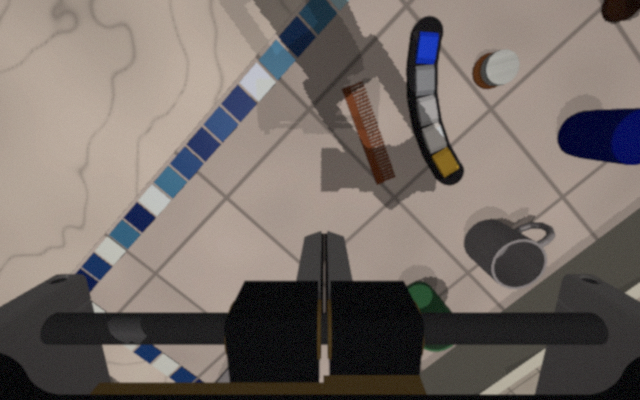

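The wrist view shows the dimmer clear of the fingers: blue (428,47), grey (425,80), light (429,110), white (432,138), yellow (446,164). The jar is at (497,68) and the comb at (370,135).

```bash
cat > pads.py <<'E'
from h import *
def cents(c,x0=None):
    hsv=cv2.cvtColor(c['img'],cv2.COLOR_BGR2HSV); out={}
    for n,lo,hi in [('blue',(112,140,120),(124,255,255)),('yel',(18,120,90),(32,255,255))]:
        m=cv2.inRange(hsv,lo,hi)
        k,l,st,ce=cv2.connectedComponentsWithStats(m)
        out[n]=[(ce[i].round(1),st[i,4]) for i in np.argsort(-st[1:,4])[:3]+1]
    return out
E
python3 - <<'E'
from pads import *
c=load('w1');o=cents(c)
for n in o:
    for p,a in o[n]: print(n,p,a,ray(c,*p,.037).round(4))
for n,p in [('p2',(425,80)),('p3',(429,110)),('p4',(433,138))]: print(n,ray(c,*p,.037).round(4))
for p in [(497,68)]: print('tin',ray(c,*p,.05).round(3))
E
```

```text
blue [427.1  47.5] 577 [0.4808 0.1695 0.037 ]
yel [445.5 161.6] 438 [0.6151 0.0919 0.037 ]
p2 [0.5094 0.1419 0.037 ]
p3 [0.5431 0.1209 0.037 ]
p4 [0.5764 0.1005 0.037 ]
tin [0.563 0.213 0.05 ]
```

Emit:
apply_moves:
  hand: [1,1,1,1,1,1,1,1]
  offset:
    - [0.07,-0.01,0]
    - [0.15,-0.01,0]
    - [0.23,-0.01,0]
    - [0.31,-0.01,0]
    - [0.39,-0.01,0]
    - [0.46,-0.01,0]
    - [0.5,-0.01,0]
    - [0.5,-0.01,0]
  yaw: [0,0,0,0,0,0,0,0]

```text
time: 2.6
tcp_pos: [0.679, 0.1323, 0.2489]
tool_rot: [-0.001, 0.925, 0.379, -0.002]
contact_force: [-0.6, 0.6, -0.3]
gripper_width: 0.0004
```

```bash
python3 rel.py .5 .2 .1 -45
python3 - <<'E'
from pads import *
c=snap('wrist','w2');o=cents(c)
for n in o:
    for p,a in o[n]: print(n,p,a,ray(c,*p,.037).round(4))
E
```

```text
pos [0.679  0.1323 0.2489] heading -45.45 F [-0.59  0.56 -0.29] w 0.0004036617882975215 t 2.6 q [ 0.11  0.43  0.79  0.    1.93 -0.67]
offset [-0.1594 -0.347   0.299 ] yaw -0.005
blue [454.8 143.3] 667 [0.7784 0.2944 0.037 ]
blue [471.  137.5] 2 [0.7884 0.3155 0.037 ]
yel [274.5 164.8] 489 [0.6169 0.0927 0.037 ]
```

View pics/w2.png

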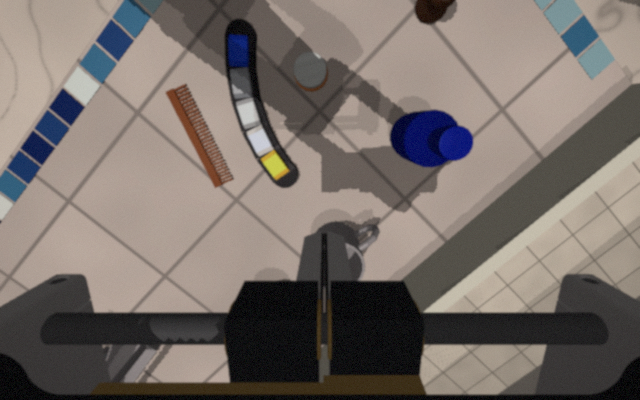

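Second view: blue (238,49) lies in shadow, yellow is at (275,165), the jar at (310,70), the comb at (200,135). I'll triangulate the pads from the two wrist views and fit the arc.

Run:
```python
from pads import *
from scipy.optimize import least_squares
c1,c2=load('w1'),load('w2')
def cen(c,lo,hi,box):
    x0,y0,x1,y1=box;m=cv2.inRange(cv2.cvtColor(c['img'],cv2.COLOR_BGR2HSV)[y0:y1,x0:x1],lo,hi)
    k,l,st,ce=cv2.connectedComponentsWithStats(m);i=1+np.argmax(st[1:,4]); return ce[i]+[x0,y0],st[i].tolist()
B=((108,120,50),(126,255,255));Y=((16,90,80),(34,255,255))
obs={}
for n,m,b1,b2 in [('blue',B,(405,20,450,75),(220,25,260,75)),('yel',Y,(420,140,465,190),(250,140,300,190))]:
    a,s1=cen(c1,*m,b1);b,s2=cen(c2,*m,b2);obs[n]=(a,b)
    X=least_squares(lambda X:np.r_[proj(c1,X)-a,proj(c2,X)-b],[.55,.13,.04]);print(n,a.round(1),b.round(1),s1,s2,'X',X.x.round(4),'res',X.fun.round(1), ray(c1,*a,.037).round(4),ray(c2,*b,.037).round(4))
# rough pad centres of the grey pads from view 2 and 1
W={'p2':((425,80),(243,83)),'p3':((429,110),(249,113)),'p4':((433,138),(259,140))}
for n,(a,b) in W.items(): print(n,ray(c1,*a,.037).round(4),ray(c2,*b,.037).round(4))
bp=(ray(c1,*obs['blue'][0],.037)+ray(c2,*obs['blue'][1],.037))/2
yp=(ray(c1,*obs['yel'][0],.037)+ray(c2,*obs['yel'][1],.037))/2
print('chord',np.linalg.norm(bp-yp),'expect',.48*np.sin(1/3))
d=(yp-bp)[:2];h=np.arctan2(d[1],d[0]);yh=np.array([np.cos(h),np.sin(h)]);xh=np.array([yh[1],-yh[0]])
C=(bp+yp)[:2]/2-xh*.24*np.cos(1/3)
print('heading',np.degrees(h))
for i in range(-2,3):
    f=i/6;print(i+3,(C+.24*(np.cos(f)*xh+np.sin(f)*yh)).round(4),'tangent',round(np.degrees(h+f),1))
np.save('arc.npy',np.r_[C,h])
z=[cv2.resize(c['img'][y0:y0+185,x0:x0+120],None,fx=3,fy=3,interpolation=cv2.INTER_CUBIC) for c,x0,y0 in [(c1,380,10),(c2,200,10)]]
A=[]
for c,x0,y0,im in [(c1,380,10,z[0]),(c2,200,10,z[1])]:
    for i in range(-2,3):
        u=(proj(c,np.r_[C+.24*(np.cos(i/6)*xh+np.sin(i/6)*yh),.037])-[x0,y0]+.5)*3
        cv2.drawMarker(im,tuple(int(k) for k in u),(0,0,255),0,10)
cv2.imwrite('pics/chk.png',np.hstack(z))
```

```text
blue [426.8  47.4] [237.9  50.1] [10, 11, 25, 34, 718] [8, 9, 21, 33, 652] X [0.4806 0.1708 0.0332] res [-0.  -0.2  0.   0.2] [0.4804 0.1693 0.037 ] [0.4817 0.1711 0.037 ]
yel [445.4 161.5] [274.4 164.8] [13, 7, 26, 30, 459] [10, 9, 30, 32, 518] X [0.6164 0.0922 0.0339] res [ 0.   0.3 -0.  -0.3] [0.6149 0.0918 0.037 ] [0.6168 0.0926 0.037 ]
p2 [0.5094 0.1419 0.037 ] [0.5127 0.145  0.037 ]
p3 [0.5431 0.1209 0.037 ] [0.5437 0.1213 0.037 ]
p4 [0.5764 0.1005 0.037 ] [0.5777 0.1034 0.037 ]
chord 0.1557077753266871 expect 0.15705345446215305
heading -30.068471450664283
1 [0.4805 0.1705] tangent -49.2
2 [0.5091 0.1426] tangent -39.6
3 [0.5418 0.1198] tangent -30.1
4 [0.578  0.1027] tangent -20.5
5 [0.6164 0.0919] tangent -11.0
```

View pics/chk.png

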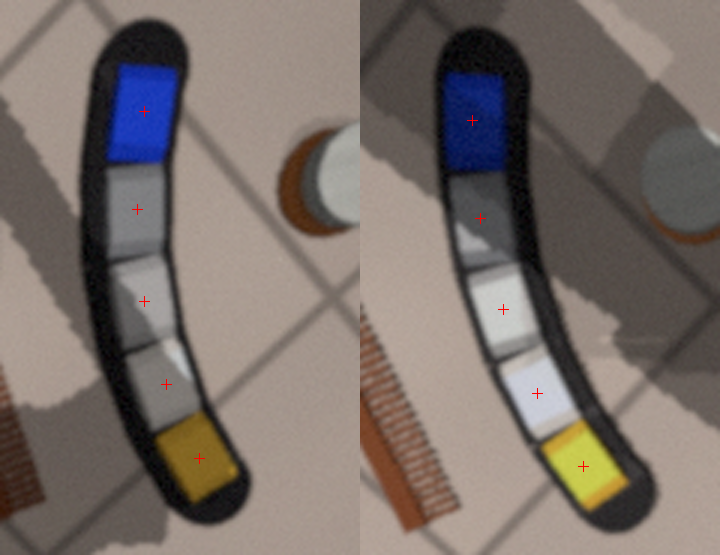

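The overlay puts all five pad centres on the pads in both views, and the 155.7 mm chord compares with 157.1 mm expected. Next, hover over the blue pad.

Emit:
apply_moves:
  hand: [1,1,1,1,1,1,1,1]
  offset:
    - [-0.03,-0.05,0.03]
    - [-0.08,-0.11,0.08]
    - [-0.12,-0.18,0.13]
    - [-0.17,-0.25,0.18]
    - [-0.21,-0.31,0.23]
    - [-0.229,-0.333,0.27]
    - [-0.229,-0.333,0.3]
    - [-0.229,-0.333,0.3]
  yaw: [0.01,0.02,0.03,0.042,0.042,0.042,0.042,0.042]

```text
time: 3.45
tcp_pos: [0.4785, 0.168, 0.1]
tool_rot: [0.0, 0.938, 0.347, -0.001]
contact_force: [0.3, 0.1, -0.2]
gripper_width: 0.0005
```

```bash
python3 rel.py .4805 .1705 .05 -49.2
```

```text
pos [0.4785 0.168  0.1   ] heading -49.4 F [ 0.34  0.09 -0.21] w 0.0005148410068033945 t 3.45 q [ 0.23  0.02  1.58 -0.    1.55 -0.48]
offset [ 0.0066 -0.0012  0.0999] yaw -0.0022
```

Emit:
apply_moves:
  hand: [1,1,1,1,1,1,1,1]
  offset:
    - [0.0066,-0.0012,0.02]
    - [0.0066,-0.0012,0.05]
    - [0.0066,-0.0012,0.08]
    - [0.0066,-0.0012,0.096]
    - [0.0066,-0.0012,0.1]
    - [0.0066,-0.0012,0.1]
    - [0.0066,-0.0012,0.1]
    - [0.0066,-0.0012,0.1]
  yaw: [-0.002,-0.002,-0.002,-0.002,-0.002,-0.002,-0.002,-0.002]

```text
time: 4.25
tcp_pos: [0.4828, 0.172, 0.0526]
tool_rot: [0.0, 0.937, 0.349, 0.001]
contact_force: [0.4, -0.8, -0.2]
gripper_width: 0.0003
```

```bash
python3 rel.py .4805 .1705 .035 -49.2
python3 - <<'E'
from h import *
c=snap('wrist','w3'); u=proj(c,np.array([.4805,.1705,.037]));print(u)
s=read_state();print(proj(c,np.array(s['tcp_pos'])))
a=c['img'][80:260,200:440];cv2.imwrite('pics/w3c.png',cv2.resize(a,None,fx=3,fy=3))
E
```

```text
pos [0.4828 0.172  0.0526] heading -49.17 F [ 0.37 -0.84 -0.2 ] w 0.00033365459631305846 t 4.25 q [ 0.23  0.05  1.63 -0.    1.45 -0.48]
offset [-0.0055 -0.0008  0.0353] yaw 0.0004
[320.69994035 217.08310229]
[323.97871599 223.87257958]
```

View pics/w3c.png

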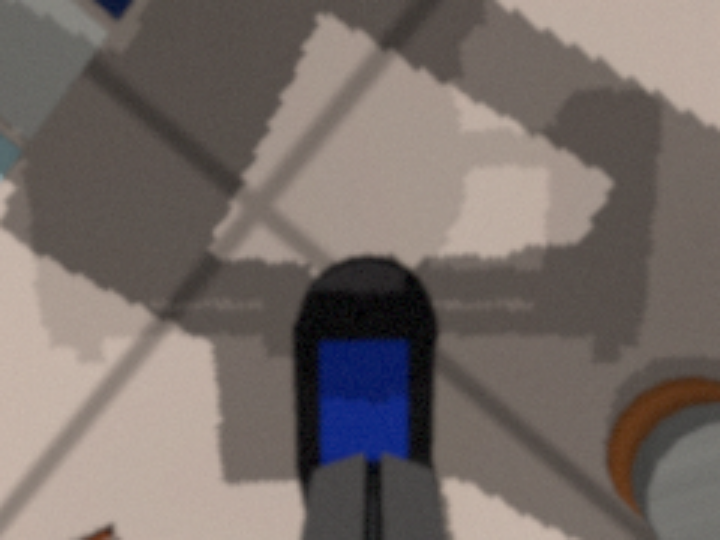

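The crop shows the shut fingertips over the blue pad, centred about 2 mm to the right of its mid-line (372 vs 364 in the crop). I'll average the readings to see how much of that is noise.

```bash
cat > avg.py <<'E'
import sys; from h import *
from scipy.spatial.transform import Rotation as Ro
P=[];F=[];H=[]
for i in range(int(sys.argv[1])):
    read_camera('wrist');s=read_state();P.append(s['tcp_pos']);F.append(s['contact_force']);q=s['tool_rot']
    R=Ro.from_quat([q[1],q[2],q[3],q[0]]).as_matrix();H.append(np.degrees(np.arctan2(R[1,1],R[0,1])))
print('P',np.mean(P,0).round(4),'sd',np.std(P,0).round(4),'F',np.mean(F,0).round(2),'sd',np.std(F,0).round(2),'H',np.mean(H).round(2),'t',s['time'],'w',s['gripper_width'])
E
python3 avg.py 12
```

```text
P [0.4822 0.1719 0.052 ] sd [0.0002 0.     0.0002] F [-0.16  0.   -0.18] sd [0.57 0.28 0.41] H -49.16 t 4.9 w 0.0007418263124942754
```

Emit:
apply_moves:
  hand: [1,1,1,1,1,1,1,1]
  offset:
    - [-0.004,0,0.005]
    - [-0.004,0,0.01]
    - [-0.004,0,0.015]
    - [-0.004,0,0.02]
    - [-0.004,0,0.025]
    - [-0.004,0,0.03]
    - [-0.004,0,0.032]
    - [-0.004,0,0.032]
  yaw: [0,0,0,0,0,0,0,0]

```text
time: 5.7
tcp_pos: [0.4804, 0.1705, 0.0355]
tool_rot: [0.0, 0.937, 0.349, -0.0]
contact_force: [-0.0, 0.3, -0.1]
gripper_width: 0.0008
```

```bash
python3 avg.py 12
```

```text
P [0.4806 0.1705 0.0358] sd [0.     0.     0.0001] F [ 0.14 -0.08  0.14] sd [0.26 0.51 0.37] H -49.16 t 6.3 w 0.0006402394116403491
```

Emit:
apply_moves:
  hand: [1,1,1,1,1,1,1,1]
  offset:
    - [0,0,0.001]
    - [0,0,0.002]
    - [0,0,0.003]
    - [0,0,0.003]
    - [0,0,0.003]
    - [0,0,0.003]
    - [0,0,0.003]
    - [0,0,0.003]
  yaw: [0,0,0,0,0,0,0,0]

```text
time: 7.1
tcp_pos: [0.4806, 0.1705, 0.0343]
tool_rot: [0.0, 0.937, 0.349, 0.0]
contact_force: [0.2, 0.2, -0.6]
gripper_width: 0.0001
```

```bash
python3 avg.py 16;python3 - <<'E'
from h import *
c=snap('wrist','w4');cv2.imwrite('pics/w4c.png',cv2.resize(c['img'][80:260,200:440],None,fx=3,fy=3))
E
```

```text
P [0.4806 0.1705 0.0343] sd [0. 0. 0.] F [ 0.04 -0.   -0.03] sd [0.64 0.38 0.4 ] H -49.16 t 7.9 w 0.0006549348234971622
```

No contact force yet at a measured z of 0.0343. Going down another 1.5 mm.

Emit:
apply_moves:
  hand: [1,1,1,1,1,1,1,1]
  offset:
    - [0,0,0.001]
    - [0,0,0.002]
    - [0,0,0.003]
    - [0,0,0.003]
    - [0,0,0.003]
    - [0,0,0.003]
    - [0,0,0.003]
    - [0,0,0.003]
  yaw: [0,0,0,0,0,0,0,0]

```text
time: 8.75
tcp_pos: [0.4806, 0.1705, 0.0328]
tool_rot: [0.0, 0.937, 0.349, 0.0]
contact_force: [0.6, -0.4, -0.1]
gripper_width: 0.0005
```

```bash
python3 avg.py 16;python3 - <<'E'
from h import *
c=snap('wrist','w5');cv2.imwrite('pics/w5c.png',cv2.resize(c['img'][80:260,200:440],None,fx=3,fy=3))
E
```

```text
P [0.4806 0.1705 0.0328] sd [0. 0. 0.] F [-0.15  0.03 -0.08] sd [0.54 0.37 0.49] H -49.16 t 9.55 w 0.00035279974947029214
```

View pics/w5c.png

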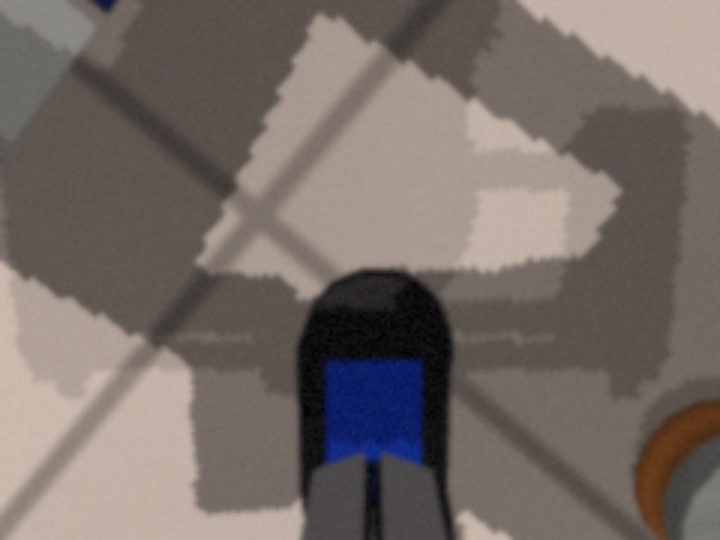

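The crop shows the fingertips centred across the blue pad (tip 372, pad centre 374), but there is still no force. The scene camera gives a side view of the gap.

Run:
```python
from h import *
c=snap('scene','s5')
s=read_state()
for p in [s['tcp_pos'],[.4805,.1705,.037],[.4805,.1705,.015]]: print(proj(c,np.array(p)).round(1))
cv2.imwrite('pics/s5c.png',cv2.resize(c['img'][200:300,320:440],None,fx=6,fy=6,interpolation=cv2.INTER_CUBIC))
```

```text
[402.7 267.4]
[402.9 266.1]
[402.1 272.6]
```

View pics/s5c.png

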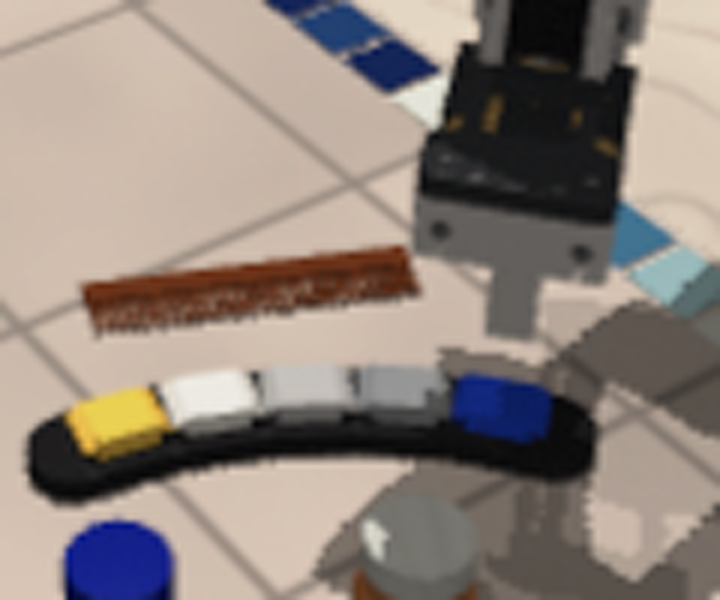

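The side view is clear: the fingertips end at crop (510,335), about 60 px above the blue pad's top (503,390). The real tips are therefore some 30–40 mm above the reported TCP, and the wrist view agrees. I'll trust the pictures and the force reading, and descend 22 mm before feeling for contact.

Emit:
apply_moves:
  hand: [1,1,1,1,1,1,1,1]
  offset:
    - [0,0,0.006]
    - [0,0,0.012]
    - [0,0,0.018]
    - [0,0,0.024]
    - [0,0,0.03]
    - [0,0,0.036]
    - [0,0,0.042]
    - [0,0,0.044]
  yaw: [0,0,0,0,0,0,0,0]

```text
time: 10.45
tcp_pos: [0.4803, 0.1705, 0.0102]
tool_rot: [-0.0, 0.937, 0.349, -0.0]
contact_force: [-1.0, 0.1, -0.1]
gripper_width: 0.0002
```

```bash
python3 avg.py 8;python3 - <<'E'
from h import *
c=snap('wrist','w6');d=load('s5');d=snap('scene','s6')
a=cv2.resize(c['img'][100:260,240:400],(480,480),interpolation=2);b=cv2.resize(d['img'][240:290,380:430],(300,300),interpolation=2)
b=np.vstack([b,np.zeros((180,300,3),np.uint8)]);cv2.imwrite('pics/m6.png',np.hstack([a,b]))
E
```

```text
P [0.4806 0.1705 0.0108] sd [0.0002 0.     0.0002] F [ 0.24 -0.11  0.06] sd [0.49 0.71 0.53] H -49.16 t 10.85 w 0.0006300322114509194
```

View pics/m6.png

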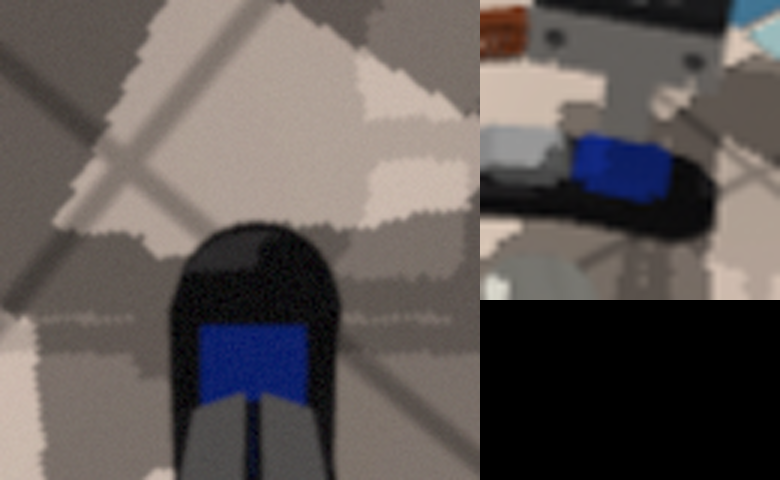

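The wrist crop has the tips centred over the pad (254 vs 253) and still roughly 10 mm above it. The scene crop agrees. Down 8 mm, then finer steps.

Emit:
apply_moves:
  hand: [1,1,1,1,1,1,1,1]
  offset:
    - [0,0,0.003]
    - [0,0,0.006]
    - [0,0,0.009]
    - [0,0,0.012]
    - [0,0,0.014]
    - [0,0,0.016]
    - [0,0,0.016]
    - [0,0,0.016]
  yaw: [0,0,0,0,0,0,0,0]

```text
time: 11.75
tcp_pos: [0.4806, 0.1705, 0.0027]
tool_rot: [0.0, 0.937, 0.349, 0.0]
contact_force: [-0.2, -0.3, 0.1]
gripper_width: 0.0003
```

```bash
python3 avg.py 8
```

```text
P [0.4806 0.1705 0.0028] sd [0. 0. 0.] F [-0.04 -0.1   0.08] sd [0.69 0.32 0.39] H -49.16 t 12.15 w 0.00031503875760481755
```

Emit:
apply_moves:
  hand: [1,1,1,1,1,1,1,1]
  offset:
    - [0,0,0.001]
    - [0,0,0.002]
    - [0,0,0.003]
    - [0,0,0.003]
    - [0,0,0.003]
    - [0,0,0.003]
    - [0,0,0.003]
    - [0,0,0.003]
  yaw: [0,0,0,0,0,0,0,0]

```text
time: 12.95
tcp_pos: [0.4806, 0.1705, 0.0013]
tool_rot: [0.0, 0.937, 0.349, 0.0]
contact_force: [0.8, -0.3, -0.1]
gripper_width: 0.0002
```

```bash
python3 avg.py 10
```

```text
P [0.4806 0.1705 0.0013] sd [0. 0. 0.] F [ 0.07 -0.01 -0.19] sd [0.41 0.41 0.45] H -49.16 t 13.45 w 0.000369586396688508
```

Emit:
apply_moves:
  hand: [1,1,1,1,1,1,1,1]
  offset:
    - [0,0,0.002]
    - [0,0,0.004]
    - [0,0,0.004]
    - [0,0,0.004]
    - [0,0,0.004]
    - [0,0,0.004]
    - [0,0,0.004]
    - [0,0,0.004]
  yaw: [0,0,0,0,0,0,0,0]

```text
time: 14.25
tcp_pos: [0.4806, 0.1705, -0.0007]
tool_rot: [0.0, 0.937, 0.349, 0.0]
contact_force: [0.1, 0.3, -0.8]
gripper_width: 0.0003
```

```bash
python3 avg.py 10
python3 - <<'E'
from h import *
c=snap('wrist','w7');f=200/np.tan(np.radians(c['vfov']/2))
g=c['img'][140:260,315:318].astype(int).mean(1)
for r in range(60,110,2): print(r+140,g[r].round(0).tolist(),end=' ')
E
```

```text
P [ 0.4806  0.1705 -0.0007] sd [0. 0. 0.] F [-0.09 -0.1   0.04] sd [0.53 0.36 0.54] H -49.16 t 14.75 w 3.63596040169567e-05
200 [14.0, 12.0, 15.0] 202 [17.0, 14.0, 16.0] 204 [12.0, 12.0, 10.0] 206 [11.0, 9.0, 12.0] 208 [15.0, 13.0, 13.0] 210 [15.0, 12.0, 16.0] 212 [28.0, 13.0, 15.0] 214 [90.0, 25.0, 7.0] 216 [106.0, 32.0, 13.0] 218 [106.0, 30.0, 9.0] 220 [107.0, 31.0, 11.0] 222 [106.0, 32.0, 12.0] 224 [108.0, 34.0, 13.0] 226 [106.0, 33.0, 9.0] 228 [106.0, 33.0, 14.0] 230 [108.0, 34.0, 19.0] 232 [92.0, 61.0, 57.0] 234 [75.0, 75.0, 76.0] 236 [80.0, 81.0, 83.0] 238 [75.0, 77.0, 79.0] 240 [76.0, 77.0, 80.0] 242 [76.0, 78.0, 80.0] 244 [75.0, 75.0, 78.0] 246 [77.0, 77.0, 79.0] 248 [77.0, 79.0, 80.0]
```

By my projection the tip edge should be about level with the pad top here. Taking fine steps.

Emit:
apply_moves:
  hand: [1,1,1,1,1,1,1,1]
  offset:
    - [0,0,0.001]
    - [0,0,0.002]
    - [0,0,0.003]
    - [0,0,0.003]
    - [0,0,0.003]
    - [0,0,0.003]
    - [0,0,0.003]
    - [0,0,0.003]
  yaw: [0,0,0,0,0,0,0,0]

```text
time: 15.6
tcp_pos: [0.4806, 0.1705, -0.0022]
tool_rot: [0.0, 0.937, 0.349, 0.0]
contact_force: [0.1, -0.1, 0.8]
gripper_width: 0.0003
```

```bash
python3 avg.py 10
```

```text
P [ 0.4806  0.1705 -0.0022] sd [0. 0. 0.] F [0.02 0.38 1.04] sd [0.49 0.3  0.65] H -49.16 t 16.1 w 0.0005261021308791761
```

Contact: Fz is about 1.0 N. Now start the glide, 0.8 mm deeper, one pad pitch per call. The arc is symmetric, so each call takes the same numbers.

Emit:
apply_moves:
  hand: [1,1,1,1,1,1,1,1]
  offset:
    - [0.0001,0.01,0.0016]
    - [0.0004,0.02,0.0016]
    - [0.0009,0.03,0.0016]
    - [0.0017,0.0399,0.0016]
    - [0.0026,0.0499,0.0016]
    - [0.0037,0.0598,0.0016]
    - [0.0051,0.0697,0.0016]
    - [0.0067,0.0796,0.0016]
  yaw: [-0.0133,-0.0265,-0.0398,-0.053,-0.0663,-0.0796,-0.0928,-0.1061]

```text
time: 16.9
tcp_pos: [0.5095, 0.1422, -0.0031]
tool_rot: [0.0, 0.905, 0.426, -0.0]
contact_force: [-0.9, 1.2, 1.5]
gripper_width: 0.0003
```

```bash
python3 avg.py 4; python3 avg.py 8;python3 rel.py .5091 .1426 -.003 -39.6
```

```text
P [ 0.5099  0.1419 -0.003 ] sd [0.0002 0.0002 0.    ] F [ 0.53 -0.37  1.06] sd [0.31 0.5  0.31] H -39.6 t 17.1 w 0.00044129702421009937
P [ 0.5093  0.1426 -0.003 ] sd [0.0001 0.0001 0.    ] F [ 0.43 -0.1   0.93] sd [0.28 0.62 0.35] H -39.61 t 17.5 w 0.0004662486493819106
pos [ 0.5092  0.1427 -0.003 ] heading -39.6 F [0.31 0.41 1.11] w 0.0004662486493819106 t 17.5 q [ 0.17  0.14  1.66 -0.    1.34 -0.71]
offset [-0.0002 -0.      0.    ] yaw -0.0001
```

On pad 2 and on the path, at about 1 N.

Emit:
apply_moves:
  hand: [1,1,1,1,1,1,1,1]
  offset:
    - [0.0001,0.01,0.0006]
    - [0.0004,0.02,0.0006]
    - [0.0009,0.03,0.0006]
    - [0.0017,0.0399,0.0006]
    - [0.0026,0.0499,0.0006]
    - [0.0037,0.0598,0.0006]
    - [0.0051,0.0697,0.0006]
    - [0.0067,0.0796,0.0006]
  yaw: [-0.0133,-0.0265,-0.0398,-0.053,-0.0663,-0.0796,-0.0928,-0.1061]

```text
time: 18.3
tcp_pos: [0.5424, 0.1195, -0.0034]
tool_rot: [0.0, 0.866, 0.5, -0.0]
contact_force: [-1.0, 0.1, 1.4]
gripper_width: 0.0004
```

```bash
python3 avg.py 12;python3 rel.py .5418 .1198 -.0033 -30.1
```

```text
P [ 0.5424  0.1196 -0.0032] sd [0.0004 0.0003 0.    ] F [ 0.6  -0.25  1.09] sd [0.54 0.53 0.61] H -30.06 t 18.9 w 0.0005876634282470311
pos [ 0.542   0.1199 -0.0033] heading -30.06 F [ 0.61 -0.24  0.22] w 0.0005876634282470311 t 18.9 q [ 0.12  0.19  1.6  -0.    1.35 -0.93]
offset [-0.0003 -0.0003  0.0001] yaw 0.0005
```

Emit:
apply_moves:
  hand: [1,1,1,1,1,1,1,1]
  offset:
    - [0.0001,0.01,0]
    - [0.0004,0.02,0]
    - [0.0009,0.03,0]
    - [0.0017,0.0399,0]
    - [0.0026,0.0499,0]
    - [0.0037,0.0598,0]
    - [0.0051,0.0697,0]
    - [0.0067,0.0796,0]
  yaw: [-0.0133,-0.0265,-0.0398,-0.053,-0.0663,-0.0796,-0.0928,-0.1061]

```text
time: 19.7
tcp_pos: [0.5786, 0.1025, -0.0034]
tool_rot: [0.0, 0.821, 0.571, -0.0]
contact_force: [-0.7, 0.4, 0.8]
gripper_width: 0.0003
```

```bash
python3 avg.py 12;python3 rel.py .578 .1027 -.0033 -20.5
```

```text
P [ 0.5785  0.1026 -0.0032] sd [0.0004 0.0002 0.0001] F [ 0.66 -0.14  1.04] sd [0.56 0.54 0.63] H -20.51 t 20.3 w 0.000650940865729242
pos [ 0.5781  0.1028 -0.0032] heading -20.51 F [ 0.51 -0.68  1.28] w 0.000650940865729242 t 20.3 q [ 0.08  0.26  1.52 -0.    1.37 -1.13]
offset [-0.0003 -0.0001  0.0001] yaw -0.0001
```

Emit:
apply_moves:
  hand: [1,1,1,1,1,1,1,1]
  offset:
    - [0.0001,0.01,0]
    - [0.0004,0.02,0]
    - [0.0009,0.03,0]
    - [0.0017,0.0399,0]
    - [0.0026,0.0499,0]
    - [0.0037,0.0598,0]
    - [0.0051,0.07,0]
    - [0.0067,0.0805,0]
  yaw: [-0.0133,-0.0265,-0.0398,-0.053,-0.0663,-0.0796,-0.0928,-0.1061]

```text
time: 21.1
tcp_pos: [0.6175, 0.0916, -0.0034]
tool_rot: [0.0, 0.771, 0.637, 0.0]
contact_force: [-0.7, -0.3, 0.8]
gripper_width: 0.0003
```

```bash
python3 avg.py 16;python3 rel.py .6164 .0919 -.0033 -11
python3 - <<'E'
from h import *
c=snap('wrist','w9');d=snap('scene','s9')
a=cv2.resize(c['img'][60:260,220:420],(480,480),interpolation=2);b=cv2.resize(d['img'][230:310,310:430],(320,213),interpolation=2)
b=np.vstack([b,np.zeros((267,320,3),np.uint8)]);cv2.imwrite('pics/m9.png',np.hstack([a,b]))
E
```

```text
P [ 0.6173  0.0917 -0.0032] sd [0.0005 0.0001 0.0001] F [ 0.68 -0.22  0.91] sd [0.51 0.35 0.59] H -10.96 t 21.9 w 0.0007096325786192736
pos [ 0.6169  0.0918 -0.0033] heading -10.97 F [1.11 0.07 0.74] w 0.0007096325786192736 t 21.9 q [ 0.06  0.34  1.42 -0.    1.39 -1.32]
offset [-0.0001 -0.0011  0.    ] yaw 0.0004
```

View pics/m9.png

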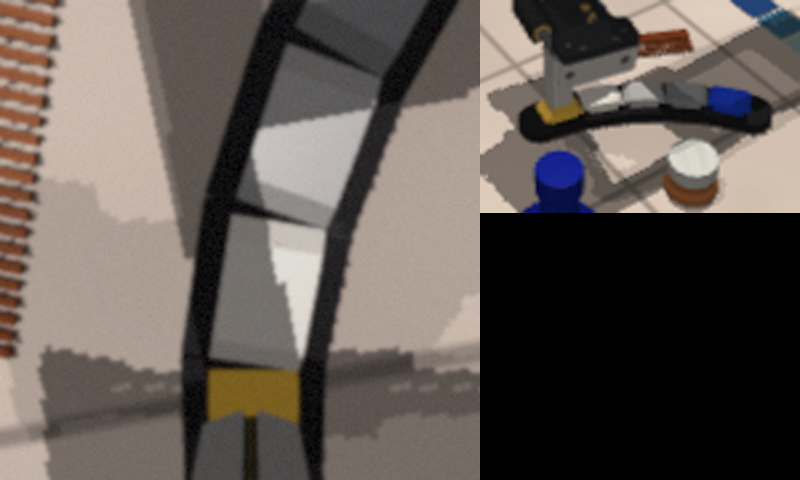

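The fingertips are centred on the yellow pad (tip at 250,415; pad from 207 to 300) and clear of the white one. The comb and jar have not moved. Handing in.

```bash
python3 -c "
from rig import *
close_job()"
```

```text
the job is handed in; nothing more can be done
```

The arm touched the blue pad first and glided along the bend over all five pads without lifting. It ended holding the shut fingertips on the yellow pad, and I handed the job in at about 22 s.

- **Force and position:** averaged upward force was 0.9–1.1 N at every stop on the stroke, which I put at about 1.5 mm of press. The final position was within 1 mm of the measured yellow centre.
- **Last pictures:** the tips were on yellow only, and the comb, jar and bottle showed no visible shift. I did not measure the bystanders again, and the mug, tumbler, brush and soap dish were out of the last crops.
- **Disagreement:** the reported tool position did not match the real fingertips, which sat about 38 mm higher. There was no contact at the expected height, and both cameras showed the gap. I set the pressing height by force and pictures instead, so the reported z was about −0.003 m while pressing.

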